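# Set a glued carton under the ratchet press

## Robot

A 6-joint arm with a two-finger parallel gripper is mounted at the origin on the work surface; the furniture and walls round the work are solid. World frame = base frame: x ahead of the robot, y to its left, z up, the work surface at z = 0. Lengths are in m, angles in rad, forces in N, time in s.
With the tool pointing down it reaches from about 0.375 to 0.975 m from the base axis. Payload 3.8 kg.
Tool frame: the origin (TCP) lies midway between the tips of the shut fingers; the grasp point (between the pads) lies 19 mm behind it; z points along the fingers, y is the line along which they close (so a half turn about z gives the same grasp; the last joint's range is limited). The gripper opens to 85 mm and grips with 20 to 120 N. Pads are 22 mm wide; open, the fingers measure 114 mm over their backs; the gripper's body (76 mm by 85 mm) begins 54 mm behind the grasp point. The pads swing forward as they close: fully open they stand 13 mm farther back than shut.
Start: joints at [-0.037, 0.264, 1.604, -0, 1.274, -0.037], TCP at [0.675, -0, 0.231] pointing down, gripper open.
Joint ranges: [-2.63, 2.63], [-0.94, 2.18], [0.31, 2.57], [-1.31, 4.45], [0, 2.66], [-2.55, 2.55]. Speed limits (rad/s): [2.57, 2.57, 3.14, 3.14, 3.14, 3.14].

## Interface

Orientations are given as a rotation vector (axis times angle).
In Python, from workcell import bot gives the robot as it stands.
- The arm moves only by the tool jog_arm, never from a script. Its argument "motion" is a list of rows, each a list of 5 numbers: the opening, from -1 (shut) to 1 (fully open), then the shift along the tool's x, y, z in mm, then the turn about the tool's z in degrees. In form: [[claw, x, y, z, twist], ...]. A call has 1 to 10 rows; each row shifts and turns the commanded pose from where the row before left it, along the tool's axes as they then stand; what a row does not reach is not made up. A row lasts 1/12 s, in which the tool goes at most 41.7 mm and 7.16 degrees, less where a joint would pass 70% of its speed; a pose out of reach is approached as far as the arm can. A call with a gripper value outside its range is refused whole. The fingers move at their own pace and stop on an object; "force" is the grip in N (left out, the last holds). Time passes only in rows, so rows that do not move let the fingers close. It gives the time, the measured TCP pose, the force, the opening and the grip force at its end, in the units of the state.
- bot.read_state(): the state, without advancing time (a new reading comes with each control period).
- bot.read_camera(name): name is "scene" or "side" or "wrist"; returns (picture, depth): 384x512x3 uint8, red, green, blue; 384x512 float32, m along the optical axis (not along the pixel's ray), 0 where there is no reading.
- bot.get_calibration(name): a dict with "vfov" (degrees; the focal length in pixels is half the picture's height over the tangent of half this angle, whatever the lens; pixels are square), "cx", "cy" (the principal point, pixels), "rvec" (rotation vector, rad) and "tvec" (3), from world to camera coordinates, as OpenCV has them; the wrist camera has in their place "tool_from_camera" (4x4, takes a point from camera to tool coordinates, whose origin is the TCP and whose axes are the flange's). Camera axes: x right, y down, z forward; pixel columns grow to the right and rows downward; lengths in m; the calibration is good to about 2 mm. A picture is of the moment at which its call begins: read the wrist's pose just before it. get_calibration takes no time and is no camera call.
- bot.finish_job(): hands the job in; it is judged then, once.
The state is a dict: "time": time; "q": joint angles; "joint_vel": joint speeds; "joint_torque": joint torques, N m; "tool_pos": TCP position; "tcp_rot": TCP orientation; "wrist_force": force on the tool from outside, world axes, zero at the start; "torque": the same for the moment, N m; "width": opening from 0.0 (shut) to 1.0 (fully open); "grip_force": force on a finger pad.
Only numpy, scipy, OpenCV 4.12 (cv2) and the standard library are available. Lean on these libraries where they do the work, as an engineer would, in place of code of your own. Each camera call takes 0.05 s, during which the arm holds its last target. There are 200 camera calls.

## Task

The small carton has just been glued and must dry under the ratchet press. Pull the press foot up by its grip, click by click past the pawl, until you feel it meet its stop (do not strain against it), and let go so that the pawl holds it up; slide the carton under the raised foot, narrow end first, squarely and gently back until it touches the press, keeping it upright. Then push the pawl's tail down, without force, and keep it down until the foot has come to rest on the carton, let the pawl spring back, and leave the other things alone.

Things in the scene. Friction and masses are not known exactly. Their poses are not given: they have to be found in the camera images.
- press: Grey gluing press bolted to the bench, 125 mm high. Origin on the bench below its upright rail's axis; x to its back, y to its left (the pawl's side), z up. The back rest for the carton is its upright front at x = -25 mm: two cheeks 55 mm high, 14 to 34 mm left and right of the middle, over the front edge of the base (100 mm wide). The bench in front of it is free.
- grip (a point): Middle of the black grip on top of the rail, a bar 56 mm long (along the press's x), 22 mm wide (y) and 18 mm high, meant to be taken across its width from above; the press below it stays 35 mm under this point with the rail down (height 0).
- rail: Sliding steel rail with grip and foot; origin on its axis, its z is the rail's height. 7 teeth on its left: the pawl catches at heights 2, 10, ... 50 mm; let go, it sinks to the catch below. Starts at one of the lower four. A lug on its right meets the stop 2.5 to 10 mm above the last catch: feel for it. Weight 5.4 N, damped 120 N s/m (lift slowly), 5 N more at a tooth.
- foot_face (a point): Centre of the underside of the foot's round rubber pad (32 mm across), at the end of a level arm 14 mm wide, 55 mm in front of the rail's axis (30 mm in front of the back rest), 28 mm above the bench with the rail down (height 0); the arm's top is 20 mm above this point.
- stop_block: Small dark block, 16 x 16 x 12 mm, with a knurled screw, right of the rail on the back plate: the upper stop of the rail, set at another height each time. Its origin is on the rail's axis near the bench, not on the block, so the meeting height has to be felt. Touch it with a few newtons; it must not be loaded with more than 20 N.
- pawl: The sprung pawl, a dark steel bell crank left of the rail: nose in the rail's teeth, tail out to the left ending in a level plate 32 mm (press x) by 30 mm (y). Origin on its pin (along the press's x), 20 mm left of the rail's axis, 66 mm above the bench. Tail down = nose out of the teeth; the spring returns it.
- tail_top (a point): Middle of the tail's upper face, 90 mm left of the rail's axis and 100 mm above the bench with the pawl in. Pushed down 9 mm it frees the teeth; end stop at about 22 mm. Takes 2 to 5 N; keep below 25 N. The raised grip stands up to 125 mm higher, to its right: leave room for the gripper's body (turn its narrow side to the grip).
- carton: Small patterned carton, 65 mm (its x) x 90 mm (its y) x 65 mm high, 0.2 to 0.4 kg, standing on the bench to the right of the press. Origin at the centre of its underside. At the end its 90 mm run along the press's x (either way round), one 65 mm end touches the back rest, and it is centred on the rail. Its top is then at 65 mm and the foot rests on it at rail height 37 mm.
- glue_bottle: Bystander: squeeze bottle, 36 mm across, 118 mm high, upright; origin at the centre of its underside. Leave it standing where it is.
- tape_roll: Bystander: roll of tape, 68 mm across, 18 mm high, lying; origin at the centre of its underside.
- screwdriver: Bystander: small screwdriver, 148 mm long, lying; origin at its middle on the bench.
Mind the look-alikes: they are no part of the job. Several things have the shape of the press; the one meant has the colours described above.

How it is judged:
By the outcome, as a careful person would: the job done as asked, in the order asked, and still so for the second after the job is handed in, with the robot touching nothing.
It also fails if it takes over 72 s, if anything falls off the work surface, if the arm or the gripper's body presses on something with over 40 N, if the wrist force passes 120 N, or if a joint passes its speed limit or range.

## Working session

There is one attempt and no reset: what is moved stays moved. The work goes in short steps, Python scripts to look and compute and a tool call to move; the robot and the scene stay as the last step left them, time stands still between calls to the robot, and variables do not carry over. Pictures are saved under pics/ and viewed, at most 10 in all, crops included, and the job is handed in when it is done.

Besides the shell and the picture viewer there is one more tool, called after "Emit:" as a command line: name --pt "numbers of a row" for each row, then --argument value for the rest. jog_arm: Moves the arm, as the interface text tells. Its arguments: {"type":"object","properties":{"motion":{"type":"array"},"force":{"type":"number"}},"required":["motion"]}

```bash
mkdir -p pics; ls; cat > h.py <<'E'
import numpy as np, cv2
from workcell import bot
from scipy.spatial.transform import Rotation as R
def cal(n):
    c=bot.get_calibration(n); f=192/np.tan(np.radians(c["vfov"])/2)
    return c,f
def cam(n):
    """returns rotation cam->world, position, f, cx, cy"""
    c,f=cal(n)
    if "rvec" in c:
        Rm=R.from_rotvec(np.ravel(c["rvec"])).as_matrix(); t=np.ravel(c["tvec"])
        return Rm.T,-Rm.T@t,f,c["cx"],c["cy"]
    s=bot.read_state(); T=np.array(c["tool_from_camera"]); Rt=R.from_rotvec(s["tcp_rot"]).as_matrix()
    return Rt@T[:3,:3],Rt@T[:3,3]+np.array(s["tool_pos"]),f,c["cx"],c["cy"]
def shoot(n):
    p=cam(n); a,d=bot.read_camera(n); return a,d,p
def ray(p,u,v):
    return p[0]@np.array([(u-p[3])/p[2],(v-p[4])/p[2],1.])
def plane(p,u,v,z):
    r=ray(p,u,v); return p[1]+r*(z-p[1][2])/r[2]
def cloud(d,p):
    v,u=np.mgrid[:384,:512]; c=np.stack([(u-p[3])/p[2]*d,(v-p[4])/p[2]*d,d],-1)
    return c@p[0].T+p[1]
def save(n,a): cv2.imwrite("pics/"+n,a[:,:,::-1])
def proj(p,X):
    c=p[0].T@(np.array(X)-p[1]); return c[0]/c[2]*p[2]+p[3],c[1]/c[2]*p[2]+p[4]
E
python3 - <<'E'
from h import *
ims=[]
for n in("scene","side","wrist"):
    a,d,p=shoot(n); np.savez("pics/"+n+"0.npz",a=a,d=d,R=p[0],t=p[1],k=p[2:]); ims.append(a); print(n,p[1],p[0][:,2],(d>0).mean())
save("all0.png",cv2.resize(np.vstack([np.hstack(ims[:2]),np.hstack([ims[2],ims[2]*0])]),(800,600)))
print(bot.read_state())
E
```

```text
pics
scene [-0.14198391 -0.83130726  0.95819184] [ 0.52854154  0.59267642 -0.60776517] 0.9737497965494791
side [0.20036545 0.85388774 0.53489648] [ 0.36041301 -0.83553058 -0.41471811] 0.9962005615234375
wrist [0.67409935 0.08504434 0.37313266] [-0.00255559 -0.32803114 -0.94466345] 0.9958902994791666
{'time': 0.15, 'q': array([-3.68842451e-02,  2.64631465e-01,  1.60509300e+00, -1.68911121e-05,
        1.27369205e+00, -3.68835040e-02]), 'joint_vel': array([ 3.99437541e-06, -4.76039277e-04, -4.29717732e-03,  1.91023153e-03,
       -6.51201667e-04,  1.82396819e-05]), 'joint_torque': array([-4.44535381e-04, -5.15905774e+01, -3.67958951e+01, -2.06692371e-04,
        8.09489022e-03,  2.50629785e-05]), 'tool_pos': array([6.74419150e-01, 2.45996729e-05, 2.30195749e-01]), 'tcp_rot': array([-2.22049918e+00, -2.22050855e+00,  1.96747585e-03]), 'wrist_force': array([-0.08094409, -0.71414197, -0.50989289]), 'torque': array([ 0.02477279, -0.01869489,  0.00400154]), 'grip_force': 0.0, 'width': 0.9963118791266982}
```

View pics/all0.png

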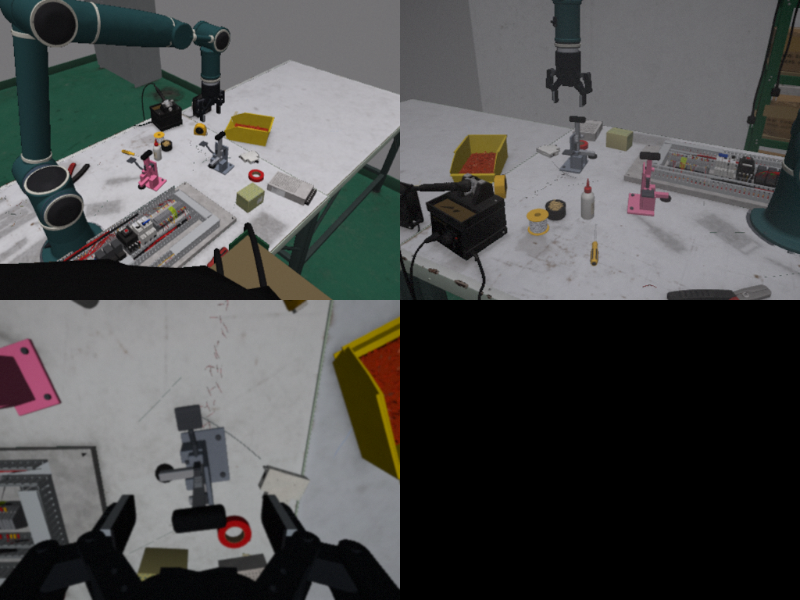

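The two things of the press's shape are the pink one (scene ~ (193,222) full-res) and the grey one (scene ~ (280,195)). Grey with a black grip fits the description. The carton candidates are the olive box (scene ~ (320,252)) and the flat grey box (372,240). I'll confirm both in one crop.

```bash
python3 - <<'E'
from h import *
S=np.load("pics/scene0.npz");D=np.load("pics/side0.npz")
a=cv2.resize(S["a"][150:290,240:420],(720,560)[:2] if 0 else (400,311),interpolation=cv2.INTER_CUBIC)
b=cv2.resize(D["a"][135:285,160:353],(400,311),interpolation=cv2.INTER_CUBIC)
save("crop1.png",np.hstack([a,b]))
E
```

```text
(no output)
```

View pics/crop1.png

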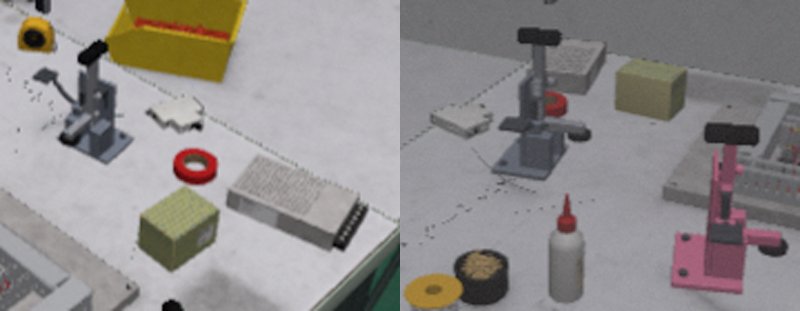

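The crop shows the grey press with black grip (scene crop (92,52), foot toward the robot) and the green patterned carton at (180,228) → scene (321,253). The pink press is the look-alike. Next I'll measure both.

```bash
python3 - <<'E'
from h import *
for n in("scene","side","wrist"):
    S=np.load(f"pics/{n}0.npz"); p=(S["R"],S["t"],*S["k"]); C=cloud(S["d"],p); a=S["a"].astype(int)
    hsv=cv2.cvtColor(S["a"],cv2.COLOR_RGB2HSV).astype(int)
    ok=(S["d"]>0)
    x,y,z=C[...,0],C[...,1],C[...,2]
    print(n)
    m=ok&(hsv[...,0]>20)&(hsv[...,0]<45)&(hsv[...,1]>55)&(x>.5)&(x<.95)&(y<-.1)&(y>-.5)&(z>.01)&(z<.09)
    t=m&(abs(z-.065)<.008)
    if t.sum()>20:
        P=C[t]; print("carton top n",t.sum(),"z",np.median(P[:,2]),cv2.minAreaRect((P[:,:2]*1000).astype(np.float32)),"z max",np.percentile(C[m][:,2],98))
    # press
    reg=ok&(x>.55)&(x<.9)&(y>-.16)&(y<.12)
    # wrist only: gripper excluded by z
    b=reg&(a.max(-1)<50)&(z>.12)&(z<.2)
    if b.sum()>10:
        P=C[b]; zz=np.percentile(P[:,2],[5,50,95]); top=P[P[:,2]>zz[2]-.006]
        print("grip",b.sum(),zz,P.mean(0),cv2.minAreaRect((P[:,:2]*1000).astype(np.float32)),"top",cv2.minAreaRect((top[:,:2]*1000).astype(np.float32)))
    q=reg&(z>.085)&(z<.115)
    if q.sum(): print("z~.1 pts",q.sum(),cv2.minAreaRect((C[q][:,:2]*1000).astype(np.float32)))
    g=reg&(z>.003)&(z<.016)&(hsv[...,1]>25)&(hsv[...,0]>95)&(hsv[...,0]<130)
    if g.sum()>10: print("base",g.sum(),np.median(C[g][:,2]),cv2.minAreaRect((C[g][:,:2]*1000).astype(np.float32)))
E
```

```text
scene
carton top n 464 z 0.06411956411839853 ((605.8425903320312, -297.55169677734375), (67.44929504394531, 91.83358764648438), 85.05648803710938) z max 0.06808423239130981
grip 85 [0.17659529 0.18387839 0.18761378] [ 0.66986237 -0.06511695  0.18338575] ((673.6929931640625, -63.95799255371094), (55.5184326171875, 24.4268856048584), 5.483252048492432) top ((673.536376953125, -62.326507568359375), (55.5184326171875, 21.148916244506836), 5.483252048492432)
z~.1 pts 177 ((671.3045654296875, -25.0252685546875), (36.5269775390625, 141.5379638671875), 9.46721076965332)
base 141 0.007389264675533913 ((689.9911499023438, -62.26960372924805), (79.26229858398438, 95.74683380126953), 3.8384673595428467)
side
carton top n 121 z 0.06432106547912553 ((601.5257568359375, -285.309814453125), (59.19853591918945, 85.24620056152344), 83.74078369140625) z max 0.06740508800265843
grip 135 [0.17229414 0.1819407  0.18846481] [ 0.67050231 -0.04909754  0.18138211] ((670.2743530273438, -50.3363037109375), (52.538612365722656, 14.598087310791016), 10.789390563964844) top ((670.1383056640625, -50.50925827026367)
[... 315 characters left out ...]
carton top n 248 z 0.06477190218388884 ((580.12744140625, -260.0387268066406), (37.49906921386719, 19.513912200927734), 27.559598922729492) z max 0.06610959346976646
grip 2279 [0.14249757 0.18616232 0.18803684] [ 0.67426758 -0.05237142  0.17950423] ((672.9466552734375, -53.01655197143555), (52.707881927490234, 42.541080474853516), 34.48830795288086) top ((674.690673828125, -56.04743957519531), (53.8931884765625, 21.06002426147461), 8.403448104858398)
z~.1 pts 1504 ((668.2185668945312, -19.82166290283203), (32.1113166809082, 135.14418029785156), 8.35448169708252)
base 1931 0.008604744697689959 ((686.4434204101562, -54.83464431762695), (72.48396301269531, 98.68675231933594), 8.647722244262695)
```

Emit:
jog_arm --pt "1 -14 0 0 0" --pt "1 -14 0 0 0" --pt "1 -14 0 0 0" --pt "1 -14 0 0 0" --pt "1 0 0 0 -7" --pt "1 0 0 0 -7" --pt "1 0 0 0 -7" --pt "1 0 0 0 -7" --pt "1 0 0 0 -7" --pt "1 0 0 0 -7"

```text
time: 0.98
tool_pos: [0.6749, -0.0579, 0.2313]
tcp_rot: [1.271, 2.873, -0.0]
wrist_force: [-0.1, 1.0, 0.4]
width: 1.0
grip_force: 0.0
```

Emit:
jog_arm --pt "1 0 0 0 -7" --pt "1 0 0 0 -7" --pt "1 0 0 0 -7" --pt "1 0 0 0 -7" --pt "1 0 0 0 -7" --pt "1 0 0 0 -7" --pt "1 0 0 0 -7" --pt "1 0 0 0 -7" --pt "1 0 0 0 0" --pt "1 0 0 0 0"

```text
time: 1.82
tool_pos: [0.6749, -0.0573, 0.2313]
tcp_rot: [-0.212, 3.134, -0.0]
wrist_force: [-0.7, -0.2, 1.5]
width: 0.998
grip_force: 0.0
```

```bash
python3 - <<'E'
from h import *
s=bot.read_state(); print(s["time"],s["q"],s["tool_pos"],R.from_rotvec(s["tcp_rot"]).as_matrix().round(3))
n="wrist"
a,d,p=shoot(n); save("w1.png",a); C=cloud(d,p); np.savez("pics/w1.npz",a=a,C=C)
hsv=cv2.cvtColor(a,cv2.COLOR_RGB2HSV).astype(int)
x,y,z=C[...,0],C[...,1],C[...,2]
reg=(d>0)&(x>.55)&(x<.9)&(y>-.16)&(y<.12)
b=reg&(a.max(-1)<50)&(z>.14)&(z<.2)
t=b&(z>.18); print("gripz",np.percentile(C[t][:,2],[5,50,95]),cv2.minAreaRect((C[t][:,:2]*1000).astype(np.float32)))
q=reg&(z>.085)&(z<.115)&(y>0); 
if q.any(): print("tail",np.median(C[q],0),cv2.minAreaRect((C[q][:,:2]*1000).astype(np.float32)))
g=reg&(z>.003)&(z<.016)&(hsv[...,1]>25)&(hsv[...,0]>95)&(hsv[...,0]<130)
if g.sum()>10: print("base",g.sum(),cv2.minAreaRect((C[g][:,:2]*1000).astype(np.float32)))
# height map of obstacles from scene+wrist0+side (ascii, 30 mm cells)
H=np.zeros((22,30))
for k in("scene","wrist","side"):
    S=np.load(f"pics/{k}0.npz"); C=cloud(S["d"],(S["R"],S["t"],*S["k"])); P=C[(S["d"]>0)&(C[...,2]<.24)&(C[...,2]>-.02)]
    i=((P[:,0]-.3)//.03).astype(int); j=((P[:,1]+.5)//.03).astype(int); m=(i>=0)&(i<22)&(j>=0)&(j<30)
    np.maximum.at(H,(i[m],j[m]),P[m,2]*1000)
print("y from -.5 step .03; rows x")
for i in range(18): print("%.2f"%(.3+.03*i)," ".join("%3d"%h for h in H[i,:24]))
E
```

```text
1.8167 [-1.21461475e-01  2.68318597e-01  1.59842348e+00 -1.43257082e-04
  1.27481624e+00 -1.82724559e+00] [ 0.67494971 -0.05734912  0.23131131] [[-0.991 -0.135  0.   ]
 [-0.135  0.991 -0.   ]
 [ 0.    -0.    -1.   ]]
gripz [0.18361344 0.18685712 0.18808642] ((672.8493041992188, -57.6285400390625), (53.68251037597656, 21.630220413208008), 8.567813873291016)
tail [0.66146354 0.02863053 0.09895535] ((661.9041137695312, 23.10114097595215), (31.635408401489258, 47.18281936645508), 7.309113502502441)
base 961 ((735.944580078125, -70.88856506347656), (117.05406188964844, 210.61679077148438), 73.34013366699219)
y from -.5 step .03; rows x
0.30   3   3   0  24   2  23  65  66  61  62  69  71  71  69  63  23   3  34  50  37   3   3   3   3
0.33   4   3   0  30  22  22  64  66  60  62  69  72  71  69  63  24   2  37 169 170  52 102 102   3
0.36   3   3   1  30  23  23  65  65  65  64  69  71  71  65  62  29   3  58 171 171 127 102 103   3
0.39   4   5   0   2   3  23  64  65  65  65  65  66  64  64  62  36   3 126 170 171 126  10   4   4
0.42   4   3   0   2   2  22  62  64  63  64  63  62  61 
[... 656 characters left out ...]
 3   4   2   3   4  68  68  68  64   4   4   3   4  57 189 189  11 102 100   4   3   4   3   3
0.66   3   2   3   4   3   3   3   3   3   4   4   3   8 126 189 189 125 101 100   4   3   3   3   4
0.69   3   3   5   3   4  37  38   4  19  21  19   2   3 126 188 188  16   3   3   4   3   4   4   4
0.72   4  38  39  41  42  41  41  41  21  20  21   3   3  13   9   9   4   3   3   5   4   4   3   4
0.75   4  38  39  41  42  42  43  40  21  21  21   4   3   3   3   6   4   4   3   3   3   4   4  59
0.78   4  37  38  41  42  42  44  40   3  12   4  20  20  22  20   3   4   3   3   3   4   4  57  62
0.81   4  25  38  41  42  40  38  36   4   3   4  20  22  21  20   3   5   4   3   4   4   3  55  59
```

View pics/w1.png

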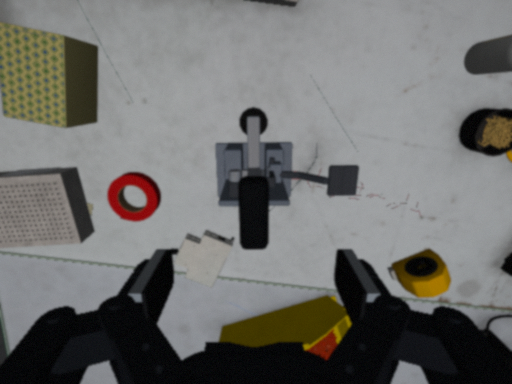

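The wrist view shows the grip (253,212) between the fingers, the foot at (253,120) towards the robot, the tail at (343,180), and the carton at (45,75). The grip top is at 187 mm, so the rail is at catch 18. Going down to grip it.

Emit:
jog_arm --pt "1 1 0 12 -0.7" --pt "1 0 0 12 0" --pt "1 0 0 12 0" --pt "1 0 0 12 0" --pt "1 0 0 12 0" --pt "1 0 0 12 0" --pt "1 0 0 0 0" --pt "1 0 0 0 0"

```text
time: 2.53
tool_pos: [0.673, -0.0559, 0.1574]
tcp_rot: [0.238, -3.13, -0.001]
wrist_force: [0.4, 0.1, 1.0]
width: 1.0
grip_force: 0.0
```

Emit:
jog_arm --pt "-1 0 0 0 0" --pt "-1 0 0 0 0" --pt "-1 0 0 0 0" --pt "-1 0 0 0 0" --pt "-1 0 0 0 0" --pt "-1 0 0 0 0" --pt "-1 0 0 0 0" --pt "-1 0 0 0 0" --pt "-1 0 0 0 0" --pt "-1 0 0 0 0" --force 40

```text
time: 3.37
tool_pos: [0.6747, -0.0577, 0.1603]
tcp_rot: [-0.237, 3.131, -0.004]
wrist_force: [1.1, -4.0, 1.6]
width: 0.249
grip_force: 45.2
```

Emit:
jog_arm --pt "-1 0 0 -3 0" --pt "-1 0 0 -3 0" --pt "-1 0 0 -3 0" --pt "-1 0 0 -3 0" --pt "-1 0 0 -3 0" --pt "-1 0 0 -3 0" --pt "-1 0 0 -3 0" --pt "-1 0 0 -3 0" --pt "-1 0 0 0 0" --pt "-1 0 0 0 0"

```text
time: 4.2
tool_pos: [0.6746, -0.0577, 0.1814]
tcp_rot: [-0.237, 3.132, -0.003]
wrist_force: [4.8, -5.2, -8.1]
width: 0.248
grip_force: 43.9
```

Emit:
jog_arm --pt "-1 0 0 -2 0" --pt "-1 0 0 -2 0" --pt "-1 0 0 -2 0" --pt "-1 0 0 -2 0" --pt "-1 0 0 -2 0" --pt "-1 0 0 0 0" --pt "-1 0 0 0 0"

```text
time: 4.78
tool_pos: [0.6746, -0.0577, 0.1924]
tcp_rot: [-0.237, 3.132, -0.003]
wrist_force: [3.7, -5.5, -3.1]
width: 0.251
grip_force: 44.5
```

Emit:
jog_arm --pt "-1 0 0 -1 0" --pt "-1 0 0 -1 0" --pt "-1 0 0 0 0" --pt "-1 0 0 0 0"

```text
time: 5.12
tool_pos: [0.6746, -0.0577, 0.1942]
tcp_rot: [-0.237, 3.132, -0.003]
wrist_force: [4.7, -4.3, -4.6]
width: 0.249
grip_force: 44.1
```

Emit:
jog_arm --pt "-1 0 0 -1 0" --pt "-1 0 0 -0.5 0" --pt "-1 0 0 0 0" --pt "-1 0 0 0 0"

```text
time: 5.45
tool_pos: [0.6746, -0.0577, 0.1954]
tcp_rot: [-0.237, 3.132, -0.003]
wrist_force: [5.1, -5.3, -6.5]
width: 0.249
grip_force: 44.0
```

Emit:
jog_arm --pt "-1 0 0 -1 0" --pt "-1 0 0 0 0" --pt "-1 0 0 0 0"

```text
time: 5.7
tool_pos: [0.6746, -0.0577, 0.1954]
tcp_rot: [-0.237, 3.132, -0.003]
wrist_force: [5.9, -5.7, -9.6]
width: 0.247
grip_force: 43.5
```

Emit:
jog_arm --pt "-1 0 0 -1 0" --pt "-1 0 0 0 0" --pt "-1 0 0 0 0"

```text
time: 5.95
tool_pos: [0.6745, -0.0576, 0.1955]
tcp_rot: [-0.237, 3.133, -0.003]
wrist_force: [7.8, -4.7, -12.8]
width: 0.25
grip_force: 43.1
```

The height stays at 195.4 mm while the force rises from 6.5 to 12.8 N, so this is the stop (rail ≈ 53 mm). I'll unload it and let go.

Emit:
jog_arm --pt "-1 0 0 2 0" --pt "-1 0 0 1 0" --pt "-1 0 0 1 0" --pt "-1 0 0 1 0" --pt "-1 0 0 0 0" --pt "-1 0 0 0 0"

```text
time: 6.45
tool_pos: [0.6746, -0.0577, 0.1926]
tcp_rot: [-0.237, 3.132, -0.003]
wrist_force: [4.0, -4.9, -5.3]
width: 0.254
grip_force: 44.2
```

Emit:
jog_arm --pt "1 0 0 0 0" --pt "1 0 0 0 0" --pt "1 0 0 0 0" --pt "1 0 0 0 0" --pt "1 0 0 0 0" --pt "1 0 0 0 0" --pt "1 0 0 -10 0" --pt "1 0 0 -15 0" --pt "1 0 0 -20 0" --pt "1 0 0 -20 0"

```text
time: 7.28
tool_pos: [0.6736, -0.056, 0.2597]
tcp_rot: [0.238, -3.132, -0.0]
wrist_force: [0.1, 0.3, 0.4]
width: 0.997
grip_force: 0.0
```

```bash
python3 - <<'E'
from h import *
a,d,p=shoot("wrist"); save("w2.png",a); C=cloud(d,p)
x,y,z=C[...,0],C[...,1],C[...,2]
b=(d>0)&(x>.6)&(x<.75)&(y>-.12)&(y<.0)&(a.max(-1)<50)&(z>.18)&(z<.235)
t=b&(z>np.percentile(z[b],95)-.005); print(p[1],np.percentile(z[b],[5,50,95]),cv2.minAreaRect((C[t][:,:2]*1000).astype(np.float32)))
q=(d>0)&(x>.56)&(x<.65)&(y>-.12)&(y<-.0)&(z>.06)&(z<.11)
print("foot arm",np.percentile(z[q],[5,50,95]),cv2.minAreaRect((C[q][:,:2]*1000).astype(np.float32)))
hsv=cv2.cvtColor(a,cv2.COLOR_RGB2HSV).astype(int)
m=(d>0)&(y<-.2)&(y>-.4)&(x>.5)&(x<.7)&(abs(z-.065)<.008)
print("carton",m.sum(),cv2.minAreaRect((C[m][:,:2]*1000).astype(np.float32)))
S=np.load("pics/w1.npz");C=S["C"];m=(C[...,1]<-.2)&(C[...,1]>-.4)&(C[...,0]>.5)&(C[...,0]<.7)&(abs(C[...,2]-.065)<.006)
print("carton",m.sum(),cv2.minAreaRect((C[m][:,:2]*1000).astype(np.float32)))
E
```

```text
[ 0.58956275 -0.06846156  0.40280707] [0.21437029 0.21871075 0.21997106] ((672.9942016601562, -57.81319808959961), (54.24116897583008, 20.982473373413086), 8.244209289550781)
foot arm [0.08520895 0.09673399 0.09897378] ((626.7919921875, -66.83934020996094), (31.308752059936523, 45.17976760864258), 80.91171264648438)
carton 5554 ((605.22900390625, -292.7577819824219), (66.74652099609375, 90.3241195678711), 86.847900390625)
carton 6335 ((605.3751220703125, -292.4264831542969), (66.54148864746094, 90.92086029052734), 86.39325714111328)
```

Emit:
jog_arm --pt "1 15.2 -27.5 0 0" --pt "1 15.2 -27.5 0 0" --pt "1 15.2 -27.5 0 0" --pt "1 15.2 -27.5 0 0" --pt "1 15.2 -27.5 0 0" --pt "1 15.2 -27.5 0 0" --pt "1 15.2 -27.5 0 0" --pt "1 15.2 -27.5 0 0" --pt "1 0 0 15 5.9" --pt "1 0 0 15 5.9"

```text
time: 8.17
tool_pos: [0.5873, -0.2948, 0.2309]
tcp_rot: [0.097, 3.136, -0.003]
wrist_force: [0.1, 1.5, -0.6]
width: 0.997
grip_force: 0.0
```

Emit:
jog_arm --pt "1 0 0 25 0" --pt "1 0 0 25 0" --pt "1 0 0 25 0" --pt "1 0 0 0 0" --pt "1 0 0 0 0"

```text
time: 8.58
tool_pos: [0.5859, -0.2914, 0.1525]
tcp_rot: [-0.085, -3.137, -0.003]
wrist_force: [-0.1, -0.7, 0.3]
width: 0.999
grip_force: 0.0
```

```bash
python3 - <<'E'
from h import *
a,d,p=shoot("wrist"); C=cloud(d,p); x,y,z=C[...,0],C[...,1],C[...,2]
m=(d>0)&(y<-.2)&(y>-.4)&(x>.5)&(x<.7)&(abs(z-.065)<.006)&(a.max(-1)>60)
s=bot.read_state();Rt=R.from_rotvec(s["tcp_rot"]).as_matrix()
r=cv2.minAreaRect((C[m][:,:2]*1000).astype(np.float32)); print("carton",m.sum(),r)
print(s["tool_pos"],Rt.round(3)[:2,:2],"in tool",Rt.T@(np.array([*r[0],65])/1000-s["tool_pos"])*1000)
E
```

```text
carton 6882 ((604.6941528320312, -293.0375061035156), (65.46141815185547, 90.18452453613281), 86.93141174316406)
[ 0.58738275 -0.29211611  0.15461437] [[-0.999  0.054]
 [ 0.054  0.999]] in tool [-1.73116358e+01  2.46659254e-02  8.96190624e+01]
```

Emit:
jog_arm --pt "1 2 0 25 0" --pt "1 0 0 25 0" --pt "1 0 0 25 0" --pt "1 0 0 20 0" --pt "1 0 0 15 0" --pt "1 0 0 14 0" --pt "1 0 0 0 0" --pt "0 0 0 0 0" --pt "-1 0 0 0 0" --pt "-1 0 0 0 0" --force 25

```text
time: 9.47
tool_pos: [0.5866, -0.2927, 0.0319]
tcp_rot: [0.085, 3.137, -0.002]
wrist_force: [0.0, -0.7, -0.9]
width: 0.758
grip_force: 30.0
```

Emit:
jog_arm --pt "-1 0 0 0 0" --pt "-1 0 0 0 0" --pt "-1 0 0 0 0" --pt "-1 0 0 0 0" --pt "-1 0 0 0 0" --pt "-1 0 0 0 0"

```text
time: 9.97
tool_pos: [0.5866, -0.2927, 0.0319]
tcp_rot: [0.085, 3.137, -0.002]
wrist_force: [-0.1, -0.1, 5.0]
width: 0.757
grip_force: 30.7
```

Emit:
jog_arm --pt "-1 0 0 -2 0" --pt "-1 0 0 -2 0" --pt "-1 0 0 -1 0" --pt "-1 0 0 0 0" --pt "-1 0 0 0 0"

```text
time: 10.38
tool_pos: [0.5846, -0.2916, 0.0342]
tcp_rot: [-0.085, -3.139, -0.001]
wrist_force: [-0.9, -0.1, -1.7]
width: 0.759
grip_force: 29.8
```

```bash
python3 - <<'E'
from h import *
for k in("scene","wrist"):
    S=np.load(f"pics/{k}0.npz"); C=cloud(S["d"],(S["R"],S["t"],*S["k"])); P=C[(S["d"]>0)]
    for lo in(-.32,-.2,-.12,-.06):
        m=(P[:,2]>.014)&(P[:,2]<.03)&(P[:,1]>lo)&(P[:,1]<lo+.04)&(P[:,0]<.53)&(P[:,0]>.4)
        if m.sum()>5: print(k,lo,np.percentile(P[m,0],98))
E
```

```text
scene -0.32 0.49789925671843205
scene -0.2 0.49633299384590185
scene -0.12 0.49440031397385814
scene -0.06 0.49444155120601935
wrist -0.2 0.48703905725907326
wrist -0.12 0.4926964497932646
wrist -0.06 0.49152959174153493
```

Emit:
jog_arm --pt "-1 0 0 -3 0" --pt "-1 10.8 -0.6 0 0" --pt "-1 10.8 -0.6 0 0" --pt "-1 10.8 -0.6 0 0" --pt "-1 10.8 -0.6 0 0" --pt "-1 0 0 0 -5.75" --pt "-1 0 0 0 -5.75" --pt "-1 -1.4 10 0 0" --pt "-1 -2.8 20 0 0" --pt "-1 -3 21 0 0"

```text
time: 11.22
tool_pos: [0.5406, -0.2401, 0.0379]
tcp_rot: [-0.222, 3.134, 0.0]
wrist_force: [-0.4, 0.9, -2.7]
width: 0.756
grip_force: 29.8
```

Emit:
jog_arm --pt "-1 -3 21 0 0" --pt "-1 -3 21 0 0" --pt "-1 -3 21 0 0" --pt "-1 -3 21 0 0" --pt "-1 -3 21 0 0" --pt "-1 -3 20 0 0" --pt "-1 -3 16 0 0" --pt "-1 -1 10 0 0" --pt "-1 0 0 0 0" --pt "-1 0 0 0 0"

```text
time: 12.05
tool_pos: [0.5408, -0.0876, 0.0378]
tcp_rot: [0.23, -3.133, 0.001]
wrist_force: [-0.2, -0.5, -2.0]
width: 0.76
grip_force: 29.7
```

```bash
cat > c.py <<'E'
from h import *
import sys
a,d,p=shoot("wrist"); save(sys.argv[1],a); C=cloud(d,p); x,y,z=C[...,0],C[...,1],C[...,2]
s=bot.read_state();Rt=R.from_rotvec(s["tcp_rot"]).as_matrix()
yaw=np.degrees(np.arctan2(-Rt[1,0],-Rt[0,0])); print(s["time"],"tool",s["tool_pos"],"yaw",yaw,"F",s["wrist_force"])
c,sn=np.cos(np.radians(8.4)),np.sin(np.radians(8.4))
P=(C-np.array([.6745,-.0575,0]))*1000; px=P[...,0]*c+P[...,1]*sn; py=-P[...,0]*sn+P[...,1]*c
t=(s["tool_pos"]-np.array([.6745,-.0575,0]))*1000; print("TCP in press",t[0]*c+t[1]*sn,-t[0]*sn+t[1]*c,t[2])
hsv=cv2.cvtColor(a,cv2.COLOR_RGB2HSV).astype(int)
m=(d>0)&(hsv[...,1]>55)&(hsv[...,0]>18)&(hsv[...,0]<45)&(P[...,2]>50)&(P[...,2]<80)&(px>-240)&(px<0)&(abs(py)<80)
k=m&(P[...,2]>np.percentile(P[m][:,2],80)-4) if m.any() else m
if k.any(): print("carton top z",np.median(P[k][:,2]),k.sum(),"rect in press",cv2.minAreaRect(np.stack([px[k],py[k]],-1).astype(np.float32)),"x",np.percentile(px[k],[1,99]),"y",np.percentile(py[k],[1,99]))
f=(d>0)&(P[...,2]>78)&(P[...,2]<102)&(px>-75)&(px<-33)&(abs(py)<20)
if f.any(): print("foot z",np.percentile(P[f][:,2],[50,95]),"y",np.percentile(py[f],[2,98]),"xmin",px[f].min())
E
python3 c.py w3.png
```

```text
12.1 tool [ 0.54103432 -0.08814524  0.03791301] yaw 8.377887005513777 F [ 0.05248718  0.1453183  -2.76258283]
TCP in press -136.51065018185673 -10.819422869824354 37.91301167940414
carton top z 71.43923564598994 13715 rect in press ((-130.865966796875, -10.354976654052734), (66.15676879882812, 86.50712585449219), 0.05877326428890228) x [-163.1804558  -102.48747712] y [-40.82101777  22.13219196]
```

View pics/w3.png

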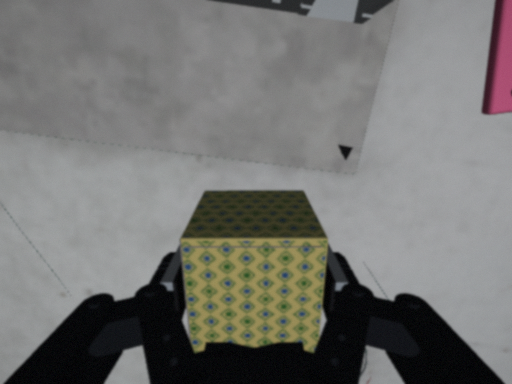

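Carton is held level, square (0.06°), and 10.8 mm too far right. Correcting, lowering, then sliding in.

Emit:
jog_arm --pt "-1 0 5.4 0 0" --pt "-1 0 5.4 0 0" --pt "-1 0 0 2 0" --pt "-1 0 0 2 0" --pt "-1 0 0 1.5 0" --pt "-1 0 0 0 0" --pt "-1 0 0 0 0"

```text
time: 12.68
tool_pos: [0.5397, -0.0774, 0.0322]
tcp_rot: [0.23, -3.133, 0.0]
wrist_force: [0.4, -0.4, -2.4]
width: 0.756
grip_force: 29.8
```

Emit:
jog_arm --pt "-1 -2 0 0 0" --pt "-1 -3 0 0 0" --pt "-1 -3 0 0 0" --pt "-1 -3 0 0 0" --pt "-1 -3 0 0 0" --pt "-1 -3 0 0 0" --pt "-1 -2 0 0 0" --pt "-1 0 0 0 0" --pt "-1 0 0 0 0"

```text
time: 13.43
tool_pos: [0.5585, -0.0744, 0.0322]
tcp_rot: [0.23, -3.133, 0.0]
wrist_force: [-0.6, -0.2, -2.7]
width: 0.754
grip_force: 29.8
```

```bash
python3 c.py w4.png
```

```text
13.4833 tool [ 0.55829285 -0.07435808  0.03217374] yaw 8.406339130364227 F [-0.52583792 -0.21986831 -2.84588486]
TCP in press -117.42320298090058 0.2986576153084677 32.17373950436846
carton top z 65.84924218408183 13754 rect in press ((-111.52545166015625, 3.328765869140625), (73.56206512451172, 66.02473449707031), 89.91541290283203) x [-143.7618774   -83.00753688] y [-30.29041201  32.64971869]
```

Emit:
jog_arm --pt "-1 0 -0.5 0.6 0" --pt "-1 0 0 0 0" --pt "0.7 0 0 0 0" --pt "1 0 0 0 0" --pt "1 0 0 0 0" --pt "1 0 0 0 0" --pt "1 0 0 0 0" --pt "1 0 0 0 0"

```text
time: 14.15
tool_pos: [0.5586, -0.0749, 0.0318]
tcp_rot: [-0.23, 3.133, -0.0]
wrist_force: [0.5, 0.0, -0.4]
width: 1.0
grip_force: 0.0
```

Emit:
jog_arm --pt "1 5 0 -1 0" --pt "1 10 0 -1 0" --pt "1 10 0 -1 0" --pt "1 10 0 -2 0" --pt "1 10 0 0 0" --pt "1 5 0 0 0" --pt "-0.3 2 0 0 0" --pt "-0.3 0 0 0 0" --pt "-0.3 0 0 0 0" --pt "-0.3 0 0 0 0"

```text
time: 14.98
tool_pos: [0.5076, -0.0826, 0.0369]
tcp_rot: [-0.23, 3.132, -0.0]
wrist_force: [-0.5, 0.1, -0.4]
width: 0.454
grip_force: 0.0
```

```bash
python3 c.py w5.png
```

```text
15.0333 tool [ 0.50766842 -0.08252612  0.03685818] yaw 8.402229014275271 F [-0.33530389 -0.19956002 -0.7728615 ]
TCP in press -168.69776137601932 -0.3863857320599102 36.85818057325528
carton top z 65.37598584159885 2291 rect in press ((-154.32308959960938, -0.15103912353515625), (48.20937728881836, 52.48390579223633), 89.39619445800781) x [-171.35802789 -129.61633153] y [-23.07153882  22.52742566]
```

View pics/w5.png

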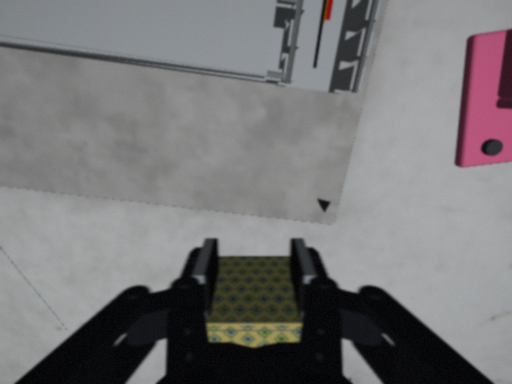

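The view shows the fingers (about (207,280) and (300,280)) behind the carton's rear face, level with it and centred. I'll push gently.

Emit:
jog_arm --pt "-0.3 -3 0 0 0" --pt "-0.3 -3 0 0 0" --pt "-0.3 -3 0 0 0" --pt "-0.3 -3 0 0 0" --pt "-0.3 -3 0 0 0" --pt "-0.3 -3 0 0 0" --pt "-0.3 -3 0 0 0" --pt "-0.3 -3 0 0 0" --pt "-0.3 0 0 0 0"

```text
time: 15.78
tool_pos: [0.5315, -0.079, 0.0367]
tcp_rot: [-0.23, 3.132, -0.0]
wrist_force: [1.0, 0.8, -0.7]
width: 0.35
grip_force: 0.0
```

Emit:
jog_arm --pt "-0.3 -3 0 0 0" --pt "-0.3 -3 0 0 0" --pt "-0.3 -3 0 0 0" --pt "-0.3 -2 0 0 0" --pt "-0.3 -1 0 0 0" --pt "-0.3 0 0 0 0"

```text
time: 16.28
tool_pos: [0.5431, -0.0772, 0.0367]
tcp_rot: [-0.23, 3.133, -0.0]
wrist_force: [0.8, 0.6, 0.5]
width: 0.352
grip_force: 0.1
```

```bash
python3 c.py w6.png
```

```text
16.3333 tool [ 0.54318222 -0.0772063   0.03681986] yaw 8.405336775997249 F [-0.30388887  0.22259213  0.07320524]
TCP in press -132.78780535385988 -0.311600312527073 36.81985519235384
carton top z 65.50010877597376 3188 rect in press ((-118.36837768554688, -0.9637184143066406), (51.91497802734375, 52.26719665527344), 87.44194793701172) x [-128.33098837  -94.41662876] y [-19.00452555  18.93628933]
```

Emit:
jog_arm --pt "-0.3 -1.5 0 0 0" --pt "-0.3 -1.5 0 0 0" --pt "-0.3 -1 0 0 0" --pt "-0.3 0 0 0 0"

```text
time: 16.67
tool_pos: [0.5469, -0.0766, 0.0368]
tcp_rot: [-0.23, 3.133, -0.0]
wrist_force: [-0.9, -0.1, 0.3]
width: 0.348
grip_force: 0.4
```

Emit:
jog_arm --pt "-0.3 -1 0 0 0" --pt "-0.3 -1 0 0 0" --pt "-0.3 0 0 0 0"

```text
time: 16.92
tool_pos: [0.5488, -0.0763, 0.0367]
tcp_rot: [-0.23, 3.133, -0.0]
wrist_force: [-1.3, 0.1, 0.2]
width: 0.35
grip_force: 0.5
```

Emit:
jog_arm --pt "-0.3 -1 0 0 0" --pt "-0.3 -0.5 0 0 0" --pt "-0.3 0 0 0 0"

```text
time: 17.17
tool_pos: [0.5501, -0.0761, 0.0366]
tcp_rot: [0.23, -3.133, -0.0]
wrist_force: [-1.3, -0.1, -0.2]
width: 0.348
grip_force: 0.7
```

Emit:
jog_arm --pt "-0.3 -1 0 0 0" --pt "-0.3 -0.5 0 0 0" --pt "-0.3 0 0 0 0"

```text
time: 17.42
tool_pos: [0.5501, -0.076, 0.0365]
tcp_rot: [0.23, -3.13, -0.0]
wrist_force: [-5.5, -1.6, 4.3]
width: 0.35
grip_force: 3.0
```

```bash
python3 c.py w7.png
```

```text
17.4667 tool [ 0.55010979 -0.0760411   0.03645591] yaw 8.406420059543457 F [-5.50686977 -1.65077683  3.63751811]
TCP in press -125.76433347831109 -0.17090330817663002 36.455912839900336
carton top z 65.51391830319825 3151 rect in press ((-112.60582733154297, 2.480945587158203), (40.77950668334961, 53.517974853515625), 82.64884948730469) x [-117.56863712  -87.62959364] y [-18.77405073  19.02607351]
```

Force rose to 5.5 N with no further motion, with the TCP 125.8 mm in front of the axis, so the carton touches the back rest. Backing off, then up and across towards the tail.

Emit:
jog_arm --pt "-0.3 1 0 0 0" --pt "-0.3 4 0 0 0" --pt "-0.3 10 0 0 0" --pt "-0.5 15 0 -5 0" --pt "-1 5 0 -35 0" --pt "-1 0 0 -40 0" --pt "-1 0 0 -40 0" --pt "-1 0 0 -40 0" --pt "-1 0 0 -40 0" --pt "-1 0 0 -33 0"

```text
time: 18.3
tool_pos: [0.5171, -0.0811, 0.2733]
tcp_rot: [-0.23, 3.129, -0.002]
wrist_force: [0.3, -0.9, 0.8]
width: -0.004
grip_force: 0.0
```

```bash
python3 c.py w8.png; python3 - <<'E'
from h import *
a,d,p=shoot("scene"); b,e,q=shoot("side")
A=a[150:240,230:350]; u,v=map(int,proj(q,(.63,-.05,.08))); B=b[v-60:v+45,u-70:u+70]
save("crop2.png",np.hstack([cv2.resize(A,(400,300),interpolation=cv2.INTER_CUBIC),cv2.resize(B,(400,300),interpolation=cv2.INTER_CUBIC)]))
E
```

```text
18.35 tool [ 0.52075278 -0.08188594  0.28079659] yaw 8.402811396392405 F [2.77207898 0.54072165 5.1579185 ]
TCP in press -155.66024461316175 -1.6644786511293503 280.7965948381632
carton top z 65.55631245739161 1946 rect in press ((-78.96139526367188, 0.5436935424804688), (73.89251708984375, 63.1632080078125), 0.1637348085641861) x [-115.25100891  -44.88915778] y [-30.26301481  31.53377304]
foot z [83.62615668 86.96442244] y [-10.34530233  10.39186752] xmin -71.44687751469698
```

View pics/crop2.png

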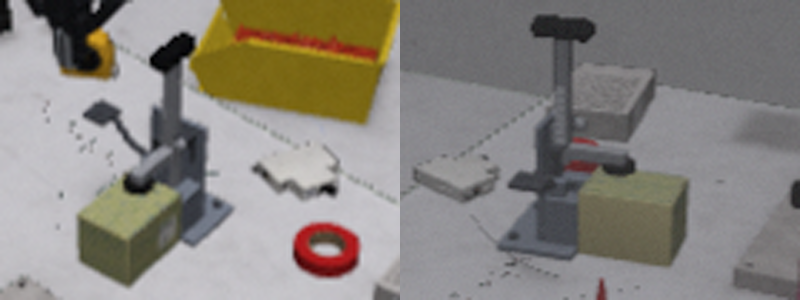

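The picture shows the carton square against the cheeks, centred (0.5 mm), under the raised foot. Now to the pawl's tail.

Emit:
jog_arm --pt "-1 -10 8 0 0" --pt "-1 -20 12 0 0" --pt "-1 -25 15 0 0" --pt "-1 -25 15 0 0" --pt "-1 -25 15 0 0" --pt "-1 -25 15 0 0" --pt "-1 -16 9 0 0" --pt "-1 -10 5 0 0" --pt "-1 0 0 0 6" --pt "-1 0 0 0 6"

```text
time: 19.28
tool_pos: [0.657, 0.0357, 0.2667]
tcp_rot: [-0.105, -3.136, 0.0]
wrist_force: [-0.2, -0.4, 0.2]
width: 0.003
grip_force: 0.0
```

Emit:
jog_arm --pt "-1 0 0 0 7" --pt "-1 0 0 0 7" --pt "-1 0 0 0 7" --pt "-1 0 0 0 7" --pt "-1 0 0 0 7" --pt "-1 0 0 0 7" --pt "-1 0 0 0 7" --pt "-1 0 0 0 7" --pt "-1 0 0 0 7" --pt "-1 0 0 0 7"

```text
time: 20.12
tool_pos: [0.6564, 0.0348, 0.2674]
tcp_rot: [-1.888, -2.507, 0.003]
wrist_force: [0.6, 0.1, 0.6]
width: -0.003
grip_force: 0.0
```

Emit:
jog_arm --pt "-1 0 0 0 4" --pt "-1 0 0 0 4" --pt "-1 0 0 0 0" --pt "-1 0 0 0 0"

```text
time: 20.45
tool_pos: [0.6567, 0.0347, 0.268]
tcp_rot: [-2.049, -2.378, 0.003]
wrist_force: [-0.8, 0.2, -0.0]
width: 0.001
grip_force: 0.0
```

```bash
python3 c.py w9.png; python3 - <<'E'
from h import *
a,d,p=shoot("wrist"); C=cloud(d,p); x,y,z=C[...,0],C[...,1],C[...,2]
q=(d>0)&(x>.6)&(x<.72)&(y>.01)&(y<.08)&(z>.09)&(z<.11); s=bot.read_state(); Rt=R.from_rotvec(s["tcp_rot"]).as_matrix()
print(q.sum()); r=cv2.minAreaRect((C[q][:,:2]*1000).astype(np.float32)); print(r, np.median(z[q]), (Rt.T@(np.array([*r[0],100])/1000-s["tool_pos"]))*1000,s["q"])
E
```

```text
20.5 tool [0.65687773 0.034766   0.26831426] yaw -81.49738567289023 F [-0.51763439 -0.15879652  0.30437866]
TCP in press -3.954728142815643 93.85051893384279 268.3142558839695
carton top z 65.66640886439058 2022 rect in press ((-70.4937973022461, 0.856842041015625), (64.50079345703125, 88.66693115234375), 89.81989288330078) x [-113.69425983  -26.58809741] y [-30.10294261  32.5698563 ]
foot z [91.54164224 98.90630489] y [-13.29870339  15.4878215 ] xmin -70.81831248217863
750
((661.051513671875, 28.261646270751953), (31.205732345581055, 36.95058822631836), 9.271829605102539) 0.1004980885582133 [ -7.03203852   3.28407937 168.64279363] [ 1.49671726e-02  2.13277289e-01  1.59734339e+00 -2.47661176e-06
  1.33256489e+00 -1.33109259e-01]
```

Emit:
jog_arm --pt "-1 0 3.5 15 0" --pt "-1 0 0 25 0" --pt "-1 0 0 30 0" --pt "-1 0 0 30 0" --pt "-1 0 0 25 0" --pt "-1 0 0 18 0" --pt "-1 0 0 12 0" --pt "-1 0 0 6 0" --pt "-1 0 0 0 0" --pt "-1 0 0 0 0"

```text
time: 21.38
tool_pos: [0.6616, 0.0353, 0.1091]
tcp_rot: [2.052, 2.378, 0.001]
wrist_force: [0.7, 0.6, -0.3]
width: 0.0
grip_force: 0.0
```

Emit:
jog_arm --pt "-1 0 0 3 0" --pt "-1 0 0 3 0" --pt "-1 0 0 2 0" --pt "-1 0 0 2 0" --pt "-1 0 0 0 0"

```text
time: 21.8
tool_pos: [0.6615, 0.0356, 0.0993]
tcp_rot: [2.053, 2.378, 0.002]
wrist_force: [0.2, 0.8, 2.2]
width: 0.003
grip_force: 1.0
```

Emit:
jog_arm --pt "-1 0 0 2.5 0" --pt "-1 0 0 2.5 0" --pt "-1 0 0 2.5 0" --pt "-1 0 0 2.5 0" --pt "-1 0 0 2 0" --pt "-1 0 0 2 0" --pt "-1 0 0 0 0" --pt "-1 0 0 0 0" --pt "-1 0 0 0 0" --pt "-1 0 0 0 0"

```text
time: 22.63
tool_pos: [0.6612, 0.0357, 0.0849]
tcp_rot: [-2.053, -2.378, -0.001]
wrist_force: [0.2, 3.3, 4.7]
width: -0.0
grip_force: 2.8
```

Emit:
jog_arm --pt "-1 0 0 0 0" --pt "-1 0 0 0 0" --pt "-1 0 0 0 0" --pt "-1 0 0 0 0" --pt "-1 0 0 0 0" --pt "-1 0 0 0 0" --pt "-1 0 0 0 0" --pt "-1 0 0 0 0" --pt "-1 0 0 0 0" --pt "-1 0 0 0 0"

```text
time: 23.47
tool_pos: [0.6612, 0.0356, 0.0849]
tcp_rot: [-2.053, -2.378, -0.001]
wrist_force: [-0.2, 5.0, 4.6]
width: -0.001
grip_force: 2.8
```

```bash
cat > e.py <<'E'
from h import *
import sys
c,sn=np.cos(np.radians(8.4)),np.sin(np.radians(8.4))
for k in("scene","side"):
    a,d,p=shoot(k); C=cloud(d,p); x,y,z=C[...,0],C[...,1],C[...,2]
    u,v=map(int,proj(p,(.65,-.03,.1))); save(sys.argv[1]+k+".png",a[v-60:v+50,u-70:u+70])
    px=(x-.6745)*c+(y+.0575)*sn; py=-(x-.6745)*sn+(y+.0575)*c
    b=(d>0)&(abs(px)<34)&(abs(py)<18)&(z>.15)&(z<.24)&(a.max(-1)<50); print(k,"grip top",np.percentile(z[b],[50,95,99])*1000)
    f=(d>0)&(px>-68)&(px<-35)&(abs(py)<12)&(z>.06)&(z<.12); print("foot arm z",np.percentile(z[f],[50,90,98])*1000)
    t=(d>0)&(abs(px)<16)&(abs(py-90)<16)&(z>.06)&(z<.11); print("tail z",np.median(z[t])*1000,t.sum())
print(bot.read_state()["wrist_force"],bot.read_state()["tool_pos"],bot.read_state()["time"])
E
python3 e.py h1
```

```text
scene grip top [189.53876078 236.48530605 239.1062433 ]Traceback (most recent call last):
  File "e.py", line 9, in <module>
    f=(d>0)&(px>-68)&(px<-35)&(abs(py)<12)&(z>.06)&(z<.12); print("foot arm z",np.percentile(z[f],[50,90,98])*1000)
                                                                               ~~~~~~~~~~~~~^^^^^^^^^^^^^^^^^
    return _quantile_unchecked(
        a, q, axis, out, overwrite_input, method, keepdims, weights)
    return _ureduce(a,
                    func=_quantile_ureduce_func,
    ...<5 lines>...
                    overwrite_input=overwrite_input,
                    method=method)
    r = func(a, **kwargs)
    result = _quantile(arr,
                       quantiles=q,
    ...<2 lines>...
                       out=out,
                       weights=wgt)
    slices_having_nans = np.isnan(arr[-1, ...])
                                  ~~~^^^^^^^^^
IndexError: index -1 is out of bounds for axis 0 with size 0
```

```bash
sed -i 's/("scene","side")/sys.argv[2:]/; s/np.percentile(z\[f\],\[50,90,98\])\*1000/np.round(np.sort(z[f])[-40::6]*1000,1)/' e.py; python3 e.py h2 side wrist; python3 - <<'E'
import cv2
cv2.imwrite("pics/h2s.png",cv2.resize(cv2.imread("pics/h2side.png"),None,fx=4,fy=4,interpolation=cv2.INTER_CUBIC))
E
```

```text
File "e.py", line 4
    for k insys.argv[2:]:
          ^^^^^
SyntaxError: invalid syntax
[ WARN:0@0.013] global loadsave.cpp:275 findDecoder imread_('pics/h2side.png'): can't open/read file: check file path/integrity
Traceback (most recent call last):
cv2.error: OpenCV(4.12.0) /io/opencv/modules/imgproc/src/resize.cpp:4208: error: (-215:Assertion failed) !ssize.empty() in function 'resize'
```

```bash
sed -i 's/insys/in sys/' e.py; python3 e.py h2 side; python3 - <<'E'
import cv2
cv2.imwrite("pics/h2s.png",cv2.resize(cv2.imread("pics/h2side.png"),None,fx=4,fy=4,interpolation=cv2.INTER_CUBIC))
E
```

```text
side grip top [186.10226821 234.39271256 238.77041823]
foot arm z []
tail z nan 0
[-0.45762245  4.80780258  4.63533411] [0.66123205 0.03563124 0.08492352] 23.5667
  return _methods._mean(a, axis=axis, dtype=dtype,
  ret = ret.dtype.type(ret / rcount)
```

View pics/h2s.png

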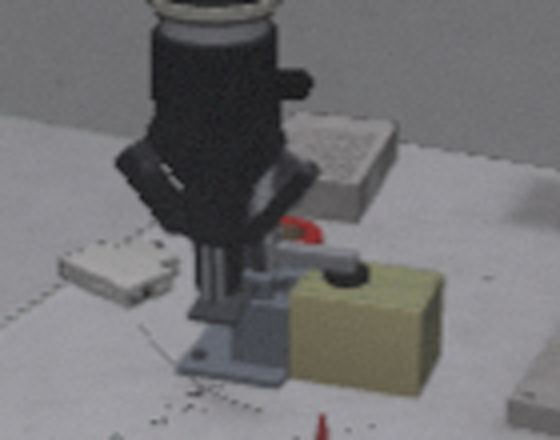

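The picture shows the foot pad (345,272) resting on the carton top with the tail held down. I'll let the pawl back up slowly and retreat.

Emit:
jog_arm --pt "-1 0 0 0 0" --pt "-1 0 0 0 0" --pt "-1 0 0 -3 0" --pt "-1 0 0 -3 0" --pt "-1 0 0 -3 0" --pt "-1 0 0 -3 0" --pt "-1 0 0 -4 0" --pt "-1 0 0 -6 0" --pt "-1 0 0 -15 0" --pt "-1 0 0 -25 0"

```text
time: 24.4
tool_pos: [0.658, 0.0351, 0.1436]
tcp_rot: [-2.049, -2.374, 0.008]
wrist_force: [-0.4, 0.4, -0.8]
width: -0.001
grip_force: 0.0
```

Emit:
jog_arm --pt "-1 0 0 -30 0" --pt "-1 0 0 -35 0" --pt "-1 0 0 -35 0" --pt "-1 0 0 -30 0" --pt "-1 0 0 -10 0" --pt "-1 30 0 0 0" --pt "-1 35 0 0 0" --pt "-1 30 0 0 0" --pt "-1 0 0 0 0" --pt "-1 0 0 0 0"

```text
time: 25.23
tool_pos: [0.6462, 0.1306, 0.2856]
tcp_rot: [-2.049, -2.38, 0.003]
wrist_force: [0.2, -1.1, 0.4]
width: -0.0
grip_force: 0.0
```

```bash
python3 c.py w10.png; python3 e.py h3 scene side; python3 - <<'E'
import cv2,numpy as np
cv2.imwrite("pics/h3s.png",np.hstack([cv2.resize(cv2.imread(f"pics/h3{k}.png"),(400,314),interpolation=cv2.INTER_CUBIC) for k in("scene","side")]))
E
```

```text
25.2833 tool [0.64646792 0.1294126  0.28561141] yaw -81.5146798098775 F [-0.11506618  1.06496167  0.26896237]
TCP in press -0.4266014868632375 189.00247107314618 285.6114126471606
carton top z 65.7947408206076 779 rect in press ((-79.47959899902344, 12.490062713623047), (41.73792266845703, 70.42263793945312), 89.79463958740234) x [-113.34979596  -46.77988647] y [-3.9516287  32.98406277]
foot z [78.40096872 78.65957282] y [6.91511722 7.34394266] xmin -61.40519209553456
scene grip top [194.79175089 236.51305931 239.07099137]
foot arm z []
tail z nan 0
side grip top [187.4334356  232.84079927 238.63800471]
foot arm z []
tail z nan 0
[ 0.50507411  0.09190519 -0.42701868] [0.64693405 0.12830233 0.28593622] 25.3833
  return _methods._mean(a, axis=axis, dtype=dtype,
  ret = ret.dtype.type(ret / rcount)
```

View pics/h3s.png

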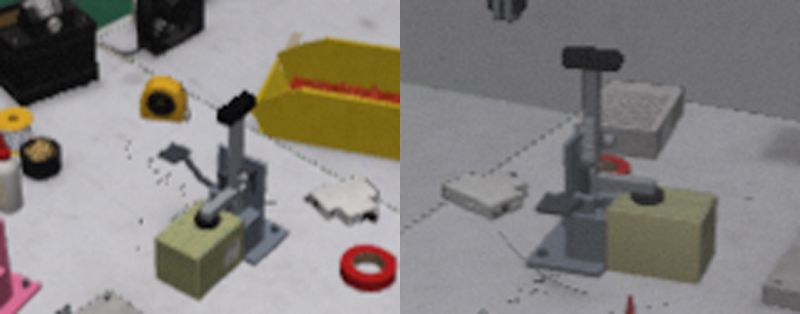

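```bash
sed -i 's/px=(x-.6745)\*c+(y+.0575)\*sn; py=-(x-.6745)\*sn+(y+.0575)\*c/px=1000*((x-.6745)*c+(y+.0575)*sn); py=1000*(-(x-.6745)*sn+(y+.0575)*c)/' e.py; python3 e.py h4 scene side
```

```text
scene grip top [203.47095402 206.22447405 207.2459957 ]
foot arm z [72.6 75.4 78.7 80.7 82.1 84.5 85.7]
tail z 93.39688410577207 45
side grip top [200.72033023 207.32223348 207.96427793]
foot arm z [81.2 82.9 84.1 85.1 86.2 87.1 87.3]
tail z 96.34170620116103 76
[-0.16347312 -0.22009552 -0.05938474] [0.64717772 0.12800283 0.28626157] 25.4833
```

```bash
python3 -c "
from workcell import bot
print(bot.finish_job())"
```

```text
the job is handed in; nothing more can be done
None
```

The job is handed in: the carton stands square against the press and centred within about 1 mm, the foot rests on it (rail at 37 mm), the pawl is released, and I touched none of the other things.

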